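# Ready the welding corner: rocker, key, mushroom button

## Robot

A 6-joint arm with a two-finger parallel gripper is mounted at the origin on the work surface. World frame = base frame: x ahead of the robot, y to its left, z up, the work surface at z = 0. Lengths are in m, angles in rad, forces in N, time in s.
With the tool pointing down it reaches from about 0.325 to 1 m from the base axis. Payload 5.1 kg.
Tool frame: the origin (TCP) lies at the very end of the fingers, on their centre line; the grasp point (between the pads) lies 19 mm behind it; z points along the fingers, y is the line along which they close (so a half turn about z gives the same grasp; the last joint's range is limited). The gripper opens to 85 mm and grips with 20 to 120 N. Pads are 22 mm wide; open, the fingers measure 114 mm over their backs; the gripper's body (76 mm by 85 mm) begins 54 mm behind the grasp point. The pads swing forward as they close: fully open they stand 13 mm farther back than shut.
Start: joints at [-1.409, 0.124, 1.65, -0, 1.367, -0.083], TCP at [0.158, -0.631, 0.231] pointing down, gripper open.
Joint ranges: [-2.61, 2.61], [-1.02, 2.33], [0.03, 2.71], [-1.35, 4.49], [0.32, 2.68], [-2.91, 2.91]. Speed limits (rad/s): [2.57, 2.57, 3.14, 3.14, 3.14, 3.14].

## Interface

Orientations are given as a unit quaternion [x, y, z, w].
In Python, from workcell import get_state, capture, camera_params, close_job gives the robot as it stands. The module is installed in compiled form; this text tells all that it offers.
- The arm moves only by the shell command python3 -m creep 'ROWS'. ROWS is JSON, a list of rows, each a list of 7 numbers: the turn, a rotation vector about the tool's x, y, z in units of 90 degrees (1.0 is 90 degrees), then the shift along the tool's x, y, z in units of 0.3 m (1.0 is 0.3 m), then the finger opening in mm, from 0 to 85.4. In form: [[ax, ay, az, x, y, z, hand], ...]. A call has exactly 5 rows; each row is the pose to reach, as a shift and turn from the pose commanded when the call began, along the tool's axes at that moment; what a row does not reach only later rows make up. A row lasts 1/10 s, in which the tool goes at most 50 mm and 8.59 degrees, less where a joint would pass 70% of its speed; a pose out of reach is approached as far as the arm can. A call with a number of a shift or a turn outside -1 to 1 is refused whole. A call with a gripper value outside its range is refused whole. The fingers move at their own pace and stop on an object; the grip force is fixed at half the most. Time passes only in rows, so rows that repeat a pose let the fingers close, or fill a call up. It gives the time, the measured TCP pose, the force, the opening and the grip force at its end, in the units of the state.
- get_state(): the state, without advancing time (a new reading comes with each control period).
- capture(name): name is "scene" or "side" or "wrist"; returns the picture (480x640x3 uint8, blue, green, red); there is no depth.
- camera_params(name): a dict with "mtx" (3x3 intrinsics, pixels), "extrinsics" (4x4, takes a point from world to camera coordinates). Camera axes: x right, y down, z forward; pixel columns grow to the right and rows downward; lengths in m; the calibration is good to about 2 mm. A picture is of the moment at which its call begins: read the wrist's pose just before it. camera_params takes no time and is no camera call; for the wrist camera it gives the pose at the moment of the call.
- close_job(): hands the job in; it is judged then, once.
The state is a dict: "time": time; "joint_positions": joint angles; "qvel": joint speeds; "tau": joint torques, N m; "tcp_pos": TCP position; "eef_rot": TCP orientation; "ft_force": force on the tool from outside, world axes, zero at the start; "moment": the same for the moment, N m; "opening": finger opening in m; "gripper_force": force on a finger pad.
Only numpy, scipy, OpenCV 4.12 (cv2) and the standard library are available. Lean on these libraries where they do the work, as an engineer would, in place of code of your own. Each camera call takes 0.05 s, during which the arm holds its last target. There are 200 camera calls.

## Task

Get the welding corner ready using touch alone: first tip the rocker switch right over by pressing down its raised end, then push the square key fully in so that it stays in, and last press the wide mushroom button fully in for a moment and let it come back up. Keep to that order and leave the small round button alone. Nothing is to be picked up: the control stations stay where they stand and everything else on the bench stays undisturbed.

Things in the scene. Friction and masses are not known exactly. Their poses are not given: they have to be found in the camera images.
- rocker_station: weighted grey control station, loose on the bench, 0.6 to 1.1 kg, rubber underside; origin at the centre of its underside, z up. Housing 104 (x) x 60 (y) x 50 mm high with a ribbed rocker switch on top whose paddle runs along the station's x axis. The end that stands raised at the start is the one towards +x of this frame; the station may be turned to any yaw.
- rocker (a joint): angle of the rocker paddle (rad): 0 = off (its +x end fully raised; starts between 0 and 0.05), 0.4 = fully over (its +x end fully down, that half then lying level). No spring: it stays where it is left; friction 0.05 N m, so about 2 to 3 N pressed down on the raised end tips it.
- rocker_raised_end (a point): point on the upper face of the paddle's +x half, 26 mm out from the pivot, moving with the paddle: about 71 mm above the bench when off, 61 mm when fully over (and 4 mm further outward). The paddle is 34 mm wide, a shallow V of two halves, each 38 mm long from the pivot, which lies 57 mm above the bench over the station's origin.
- key_station: weighted grey control station, loose on the bench, 0.6 to 1.1 kg, rubber underside; origin at the centre of its underside, z up. Housing 80 (x) x 66 (y) x 50 mm high with a square push-latch key on top.
- key (a joint): depth of the square key (m): 0 = out (starts between 0 and 0.0005), 0.007 = fully in. It has no return spring: pushed in with 3 to 4 N it stays where it is left. Its 34 mm square top moves straight down, along the station's -z, and when fully in stands 3 mm above its collar.
- key_top (a point): centre of the key's 34 mm square top face, moving with it: 64 mm above the bench when out, 57 mm when fully in.
- mushroom_station: weighted grey control station, loose on the bench, 0.6 to 1.1 kg, rubber underside; origin at the centre of its underside, z up. Housing 80 (x) x 66 (y) x 50 mm high with a wide mushroom-headed push button on top.
- mushroom (a joint): depth of the mushroom button (m): 0 = up, 0.007 = fully in. A spring brings it back up; it starts to move at 1.5 N and is fully in at 5 N.
- mushroom_top (a point): centre of the top of the mushroom head (58 mm across, 30 mm above the housing), moving with it: 80 mm above the bench when up, 73 mm when fully in.
- small_station: weighted grey control station, loose on the bench, 0.6 to 1.1 kg, rubber underside; origin at the centre of its underside, z up. Housing 80 (x) x 66 (y) x 50 mm high with one small round push button on top; to be left alone.
- small_button (a joint): depth of the small round button (m): 0 = up, 0.006 = fully in; a light spring (1 to 3 N) returns it. It is not to be pressed.
- small_button_top (a point): centre of the top of the small button (22 mm across): 62 mm above the bench when up.
- tube_offcut: bystander: steel tube offcut standing on end, 48 mm across, 45 mm high; origin at the centre of its underside.
- angle_bracket: bystander: L-shaped steel bracket, 50 x 40 mm foot, 50 mm high; origin under the centre of its foot.
- spray_tin: bystander: short aluminium tin, 52 mm across, 75 mm high; origin at the centre of its underside.
- hammer: bystander: hammer lying on the bench to the robot's right; origin under its middle, handle towards its -x.
- wire_brush: bystander: brush lying on the bench to the robot's left; origin under its middle, handle towards its -x.
- spanner: bystander: spanner lying across the far part of the bench; origin under its middle.

How it is judged:
On the way, in this order (a step that is already met when the one before it is completed fails the run):
1. the rocker is tipped right over (value of joint rocker above 0.34 rad), for 0.1 s.
2. the square key is pushed fully in (value of joint key above 0.0055 m), for 0.1 s.
3. the mushroom button is pressed fully in for a moment (value of joint mushroom above 0.0052 m), for 0.1 s.
At the end, for the whole second after the job is handed in: Rocker over (above 0.34 of 0.4 rad), key in (above 5.5 of 7 mm), mushroom (after 0.1 s pressed above 5.2 mm) and small button up (within 1.5 mm); stations upright on the bench within 30 mm, bystanders within 25 mm, of where they were (value of joint rocker above 0.34 rad and value of joint key above 0.0055 m and value of joint each of mushroom, small_button below 0.0015 m and distance of each of rocker_station, key_station, mushroom_station, small_station from where it was at the start of the episode below 0.03 m and height (world z) of each of rocker_station, key_station, mushroom_station, small_station below 0.008 m and angle between each of rocker_station, key_station, mushroom_station, small_station's own z axis and vertical below 0.1 rad and distance of each of tube_offcut, angle_bracket, spray_tin, hammer, wire_brush, spanner from where it was at the start of the episode below 0.025 m); the robot touches nothing.
It fails at once if the key is pushed in while the rocker is not over (value of joint key above 0.003 m and value of joint rocker below 0.3 rad).
It fails at once if the mushroom button is pressed before the rocker is over and the key is in (value of joint mushroom above 0.003 m and (value of joint rocker below 0.3 rad or value of joint key below 0.005 m)).
It fails at once if the small round button is pressed (more than 2.5 mm) (value of joint small_button above 0.0025 m).
It fails at once if a control station is lifted (8 mm), tilted (0.15 rad) or shoved more than 30 mm (height (world z) of any of rocker_station, key_station, mushroom_station, small_station above 0.008 m or angle between any of rocker_station, key_station, mushroom_station, small_station's own z axis and vertical above 0.15 rad or distance of any of rocker_station, key_station, mushroom_station, small_station from where it was at the start of the episode above 0.03 m).
It fails at once if a bystander is moved or lifted more than 25 mm (distance of any of tube_offcut, angle_bracket, spray_tin, hammer, wire_brush, spanner from where it was at the start of the episode above 0.025 m).
It also fails if it takes over 45 s, if anything falls off the work surface, if the arm or the gripper's body presses on something with over 40 N, if the wrist force passes 120 N, or if a joint passes its speed limit or range.

## Working session

There is one attempt and no reset: what is moved stays moved. The work goes in short steps, Python scripts to look and compute and a shell command to move; the robot and the scene stay as the last step left them, time stands still between calls to the robot, and variables do not carry over. Pictures are saved under pics/ and viewed, at most 10 in all, crops included, and the job is handed in when it is done.

```bash
mkdir -p pics; python3 - <<'E'
from workcell import *
import cv2
for n in("scene","side"):
    cv2.imwrite(f"pics/{n}0.png",capture(n))
    p=camera_params(n);print(n,p["mtx"],p["extrinsics"])
s=get_state();print(s["time"],s["tcp_pos"],s["eef_rot"],s["opening"])
E
```

```text
scene [[620.95831362   0.         320.05947582]
 [  0.         620.95831362 240.87692646]
 [  0.           0.           1.        ]] [[-0.8352678   0.54955129  0.01791871  0.48349075]
 [ 0.29496845  0.47535149 -0.82887549 -0.1089174 ]
 [-0.46402727 -0.68704755 -0.55914609  1.70611622]
 [ 0.          0.          0.          1.        ]]
side [[514.24065424   0.         314.96020198]
 [  0.         514.24065424 244.95631897]
 [  0.           0.           1.        ]] [[ 0.89773431 -0.44013964  0.01871372 -0.54741509]
 [-0.32168584 -0.6839678  -0.65475665  0.24308035]
 [ 0.30098393  0.58177757 -0.75560805  0.98282575]
 [ 0.          0.          0.          1.        ]]
0.1 [ 0.15742423 -0.63006702  0.23014522] [ 9.92520945e-01  1.22070509e-01 -2.00828325e-05 -9.82034394e-04] 0.08543287396222327
```

View pics/scene0.png

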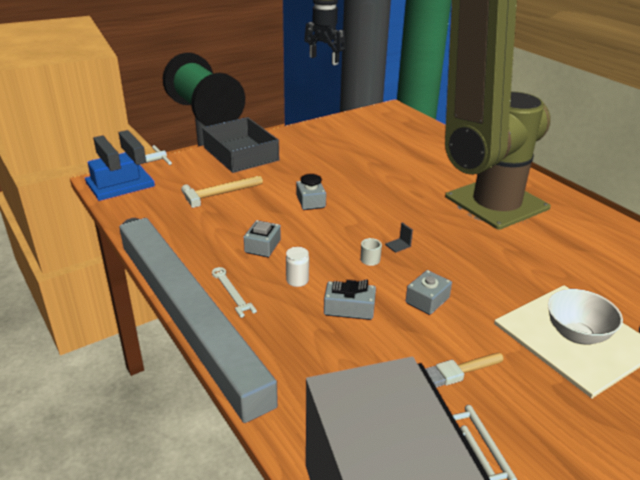

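View pics/side0.png

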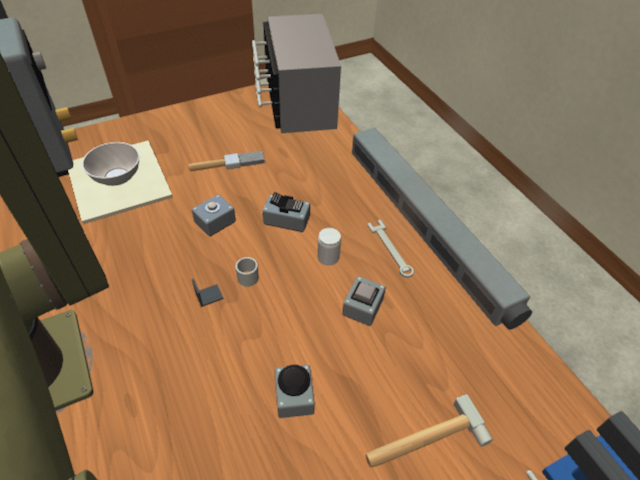

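Both views show all four stations. Scene pixels: mushroom (311,181), key (262,230), rocker (350,290), small button (428,282). Side pixels: mushroom (294,380), key (366,291), rocker (287,205). I'll enlarge these next.

```bash
python3 - <<'E'
import cv2,numpy as np
A=cv2.imread("pics/scene0.png");B=cv2.imread("pics/side0.png")
def c(I,u,v):
    t=cv2.resize(I[v-30:v+30,u-32:u+32],None,fx=4,fy=4,interpolation=cv2.INTER_CUBIC)
    for k in range(0,64,10):
        cv2.line(t,(4*k,0),(4*k,5),(0,255,255),1);cv2.line(t,(0,4*k),(5,4*k),(0,255,255),1)
    return t
rows=[(350,295),(262,235),(311,190)],[(287,210),(365,297),(294,388)]
cv2.imwrite("pics/crop.png",np.vstack([np.hstack([c(I,*p) for p in r]) for I,r in zip((A,B),rows)]))
E
```

```text
(no output)
```

View pics/crop.png

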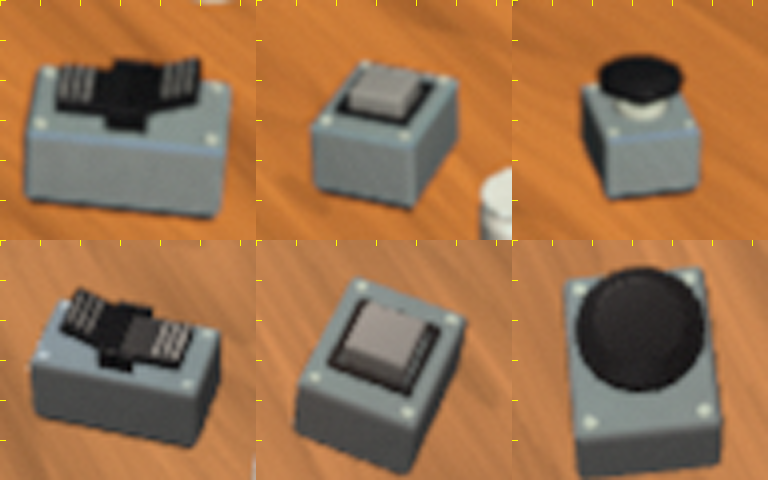

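Crop: in both views the rocker's raised end is the one towards the small button (scene right, side left). Key and mushroom tops are clear.

```bash
cat >h.py <<'E'
from workcell import *
import numpy as np
from scipy.spatial.transform import Rotation as R
P={n:camera_params(n) for n in("scene","side")}
def bp(n,u,v,z):
    E=P[n]["extrinsics"];r=E[:3,:3].T;o=-r@E[:3,3]
    d=r@np.linalg.solve(P[n]["mtx"],[u,v,1.]);return (o+d*(z-o[2])/d[2])[:2]
def need(x,y,z,yaw=None):
    "rows values to go to world point, tool y axis at angle yaw (mod pi), tool down"
    s=get_state();C=R.from_quat(s["eef_rot"]);p=np.array(s["tcp_pos"])
    sh=C.inv().apply(np.array([x,y,z])-p)/0.3
    m=C.as_matrix();zz=np.array([0,0,-1.])
    if yaw is None: yaw=np.arctan2(m[1,1],m[0,1])
    best=None
    for k in(0,np.pi):
        yy=np.array([np.cos(yaw+k),np.sin(yaw+k),0]);T=np.stack([np.cross(yy,zz),yy,zz],1)
        rv=(C.inv()*R.from_matrix(T)).as_rotvec()/(np.pi/2)
        if best is None or np.linalg.norm(rv)<np.linalg.norm(best):best=rv
    print("turn",best.round(4),"shift",sh.round(4),"at",p.round(4),"t",s["time"],"q",np.round(s["joint_positions"],2),"F",np.round(s["ft_force"],1))
E
python3 - <<'E'
from h import *
def f(n,off,pts,z):
    for a in pts: print(n,z,bp(n,off[0]+a[0]/4,off[1]+a[1]/4,z).round(4))
print("rocker");f("scene",(318,265),[(50,72),(217,88),(40,123),(211,140)],.051);f("side",(255,180),[(67,69),(42,114),(187,144),(217,91)],.051)
print("raised");f("scene",(318,265),[(182,77)],.071);f("side",(255,180),[(85,72)],.071)
print("key");f("scene",(230,205),[(132,87)],.064);f("side",(333,267),[(130,95)],.064)
print("keyscrews");f("side",(333,267),[(105,46),(196,79),(58,137),(151,172)],.051)
print("mush");f("scene",(279,160),[(128,77)],.074);f("side",(262,358),[(128,90)],.074)
print("mscrews");f("side",(262,358),[(66,48),(183,35),(78,182),(192,170)],.051)
E
```

```text
rocker
scene 0.051 [0.6289 0.1144]
scene 0.051 [0.5624 0.172 ]
scene 0.051 [0.657  0.1468]
scene 0.051 [0.5909 0.2043]
side 0.051 [0.5896 0.197 ]
side 0.051 [0.5614 0.1681]
side 0.051 [0.6282 0.1097]
side 0.051 [0.6631 0.1419]
raised
scene 0.071 [0.5887 0.1747]
side 0.071 [0.5908 0.1706]
key
scene 0.064 [ 0.6526 -0.1341]
side 0.064 [ 0.6503 -0.1477]
keyscrews
side 0.051 [ 0.66   -0.1069]
side 0.051 [ 0.6922 -0.1459]
side 0.051 [ 0.61   -0.1472]
side 0.051 [ 0.642  -0.1858]
mush
scene 0.074 [ 0.4401 -0.2567]
side 0.074 [ 0.4358 -0.2681]
mscrews
side 0.051 [ 0.4234 -0.2267]
side 0.051 [ 0.4744 -0.2438]
side 0.051 [ 0.4026 -0.2876]
side 0.051 [ 0.4499 -0.3042]
```

```bash
python3 - <<'E'
from h import *
need(0.54,-0.20,0.30)
f=lambda n,off,a,z:print(bp(n,off[0]+a[0]/4,off[1]+a[1]/4,z).round(4))
f("scene",(230,205),(129.5,100),.051)
E
```

```text
turn [-0.0012 -0.0001 -0.    ] shift [ 1.5847 -1.0823 -0.2304] at [ 0.1574 -0.6301  0.2301] t 0.1 q [-1.41  0.12  1.65  0.    1.37 -0.08] F [-0.9 -0.5 -0.1]
[ 0.6513 -0.1403]
```

```bash
python3 -m creep '[[0,0,0,0.13,-0.09,-0.02,0],[0,0,0,0.26,-0.18,-0.04,0],[0,0,0,0.39,-0.27,-0.06,0],[0,0,0,0.52,-0.36,-0.08,0],[0,0,0,0.65,-0.45,-0.1,0]]'
python3 -m creep '[[0,0,0,0.13,-0.09,-0.02,0],[0,0,0,0.26,-0.18,-0.04,0],[0,0,0,0.39,-0.27,-0.06,0],[0,0,0,0.52,-0.36,-0.08,0],[0,0,0,0.65,-0.45,-0.1,0]]'
python3 - <<'E'
from h import *
need(0.54,-0.20,0.30)
E
```

```text
time: 0.6
tcp_pos: [0.3147, -0.4506, 0.261]
eef_rot: [0.993, 0.122, -0.0, -0.0]
ft_force: [1.2, 0.5, -0.1]
opening: 0.0119
gripper_force: 0.0
time: 1.1
tcp_pos: [0.4712, -0.2723, 0.2912]
eef_rot: [0.993, 0.122, -0.0, -0.0]
ft_force: [1.1, -0.1, -0.1]
opening: 0.0
gripper_force: 0.0
turn [-0.0001  0.0002  0.    ] shift [ 0.2809 -0.1783 -0.0294] at [ 0.4712 -0.2723  0.2912] t 1.1 q [-0.62 -0.14  1.81 -0.    1.47  0.7 ] F [ 1.1 -0.1 -0.1]
```

```bash
python3 -m creep '[[0,0,0,0.13,-0.09,-0.02,0],[0,0,0,0.28,-0.18,-0.03,0],[0,0,0,0.28,-0.18,-0.03,0],[0,0,0,0.28,-0.18,-0.03,0],[0,0,0,0.28,-0.18,-0.03,0]]'
cat >>h.py <<'E'
def wrist(name):
    import cv2
    P["wrist"]=camera_params("wrist");I=capture("wrist");np.savez("pics/"+name+".npz",**P["wrist"]);cv2.imwrite(f"pics/{name}.png",I)
E
python3 - <<'E'
from h import *
wrist("w1");need(0.54,-0.20,0.30)
E
```

```text
time: 1.6
tcp_pos: [0.5382, -0.2018, 0.2997]
eef_rot: [0.993, 0.122, -0.001, -0.0]
ft_force: [-0.5, 0.5, 0.6]
opening: 0.0002
gripper_force: 0.0
turn [-0.0002  0.0006  0.    ] shift [ 0.0081 -0.0055 -0.0006] at [ 0.538  -0.2022  0.2998] t 1.65 q [-0.45 -0.08  1.74 -0.    1.48  0.87] F [-0.4  0.5  0.9]
```

View pics/w1.png

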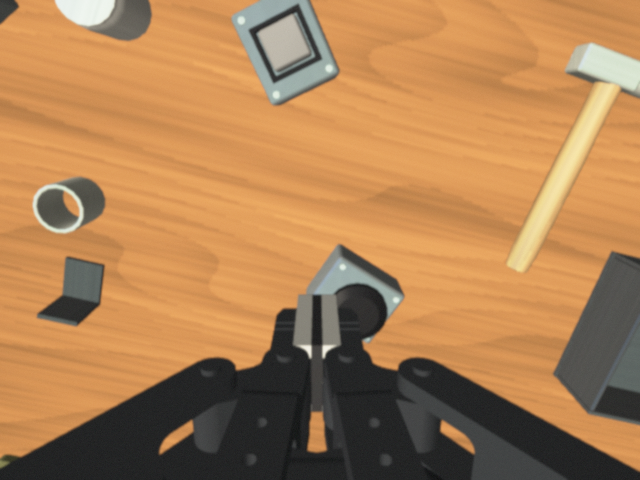

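Wrist view: key top centred at (286,41), mushroom head at about (357,312) partly behind the fingers.

```bash
python3 - <<'E'
from h import *
P["w"]=dict(np.load("pics/w1.npz"))
print("key",bp("w",286,41,.064),"mush",bp("w",357,312,.074),"mscrews",bp("w",342,267,.051),bp("w",398,300,.051))
need(0.591,0.173,0.15,np.arctan2(.657,-.754))
E
```

```text
key [ 0.65225714 -0.14743793] mush [ 0.43836421 -0.26563506] mscrews [ 0.4705007  -0.24368746] [ 0.45010678 -0.30677992]
turn [-0.0004  0.0005 -0.3887] shift [ 0.4733 -1.171   0.4993] at [ 0.538  -0.2022  0.2998] t 1.65 q [-0.45 -0.08  1.74 -0.    1.48  0.87] F [-0.4  0.5  0.9]
```

```bash
python3 -m creep '[[0,0,0,0.05,-0.13,0.04,0],[0,0,0,0.10,-0.26,0.08,0],[0,0,0,0.15,-0.39,0.12,0],[0,0,0,0.20,-0.52,0.16,0],[0,0,0,0.25,-0.65,0.2,0]]'
python3 -m creep '[[0,0,0,0.05,-0.13,0.07,0],[0,0,0,0.10,-0.26,0.14,0],[0,0,0,0.15,-0.38,0.2,0],[0,0,0,0.22,-0.5,0.26,0],[0,0,0,0.22,-0.52,0.3,0]]'
python3 - <<'E'
from h import *
need(0.591,0.172,0.10)
wrist("w2")
E
```

```text
time: 2.15
tcp_pos: [0.5639, 0.0058, 0.2399]
eef_rot: [0.993, 0.121, 0.0, 0.0]
ft_force: [-0.3, -0.6, 0.2]
opening: -0.0001
gripper_force: 0.0
time: 2.65
tcp_pos: [0.5906, 0.175, 0.1488]
eef_rot: [0.992, 0.123, -0.001, -0.0]
ft_force: [0.4, -0.2, -0.6]
opening: 0.0001
gripper_force: 0.0
turn [-0.0005  0.0006  0.    ] shift [-0.001   0.0102  0.1625] at [0.5906 0.175  0.1488] t 2.65 q [0.2  0.11 1.8  0.   1.22 1.53] F [ 0.4 -0.2 -0.6]
```

View pics/w2.png

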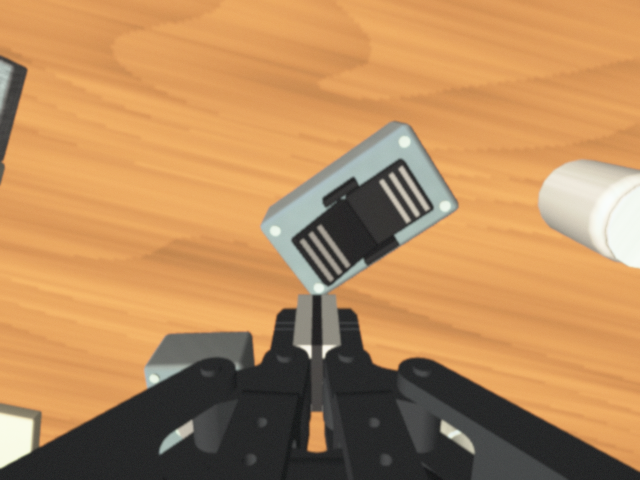

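Wrist view: rocker screws at (404,142),(445,206),(275,231),(319,288), raised ribs centred near (322,253). The small station is behind-left, well below the gripper body.

```bash
python3 - <<'E'
from h import *
P["w"]=dict(np.load("pics/w2.npz"))
s=np.array([bp("w",*a,.051) for a in [(404,142),(445,206),(275,231),(319,288)]])
c=s.mean(0);d=(s[2]+s[3]-s[0]-s[1]);d/=np.linalg.norm(d)
print(c,d,c+.028*d,bp("w",322,253,.071))
t=c+.028*d;need(t[0],t[1],0.073)
E
```

```text
[0.60870385 0.15480296] [-0.75917431  0.65088737] [0.58744697 0.17302781] [0.58997944 0.17237591]
turn [-0.0004  0.0034  0.    ] shift [-0.0038  0.0019  0.2448] at [0.5888 0.1739 0.1464] t 2.7 q [0.2  0.12 1.81 0.   1.23 1.52] F [-0.7 -0.7 -1.8]
```

```bash
python3 -m creep '[[0,0,0,0,0,0.07,0],[0,0,0,0,0,0.14,0],[0,0,0,0,0,0.19,0],[0,0,0,0,0,0.22,0],[0,0,0,0,0,0.22,0]]'
python3 - <<'E'
from h import *
need(0.5875,0.173,0.061)
E
```

```text
time: 3.2
tcp_pos: [0.5897, 0.1721, 0.083]
eef_rot: [0.993, 0.121, -0.001, 0.0]
ft_force: [0.1, 0.1, 0.8]
opening: -0.0
gripper_force: 0.0
turn [ 0.      0.0016 -0.    ] shift [-0.0063 -0.0049  0.0734] at [0.5897 0.1721 0.083 ] t 3.2 q [ 0.2   0.18  1.85 -0.    1.11  1.52] F [0.1 0.1 0.8]
```

```bash
python3 -m creep '[[0,0,0,-0.006,0,0.02,0],[0,0,0,-0.006,0,0.035,0],[0,0,0,-0.006,0,0.05,0],[0,0,0,-0.006,0,0.06,0],[0,0,0,-0.006,0,0.07,0]]'
python3 -m creep '[[0,0,0,0,0,0,0],[0,0,0,0,0,0.003,0],[0,0,0,0,0,0.006,0],[0,0,0,0,0,0.006,0],[0,0,0,0,0,0.006,0]]'
```

```text
time: 3.7
tcp_pos: [0.589, 0.1731, 0.0635]
eef_rot: [0.993, 0.122, 0.0, -0.0]
ft_force: [-1.0, 1.1, 2.3]
opening: -0.0002
gripper_force: 0.9
time: 4.2
tcp_pos: [0.5889, 0.1728, 0.0615]
eef_rot: [0.993, 0.122, 0.0, 0.0]
ft_force: [-0.8, 0.0, 0.5]
opening: 0.0
gripper_force: 0.3
```

```bash
python3 -m creep '[[0,0,0,0,0,0.003,0],[0,0,0,0,0,0.006,0],[0,0,0,0,0,0.006,0],[0,0,0,0,0,0.006,0],[0,0,0,0,0,0.006,0]]'
python3 -m creep '[[0,0,0,0,0,0.002,0],[0,0,0,0,0,0.004,0],[0,0,0,0,0,0.004,0],[0,0,0,0,0,0.004,0],[0,0,0,0,0,0.004,0]]'
```

```text
time: 4.7
tcp_pos: [0.5889, 0.1729, 0.0609]
eef_rot: [0.993, 0.122, -0.0, 0.0]
ft_force: [-2.8, 0.3, 7.0]
opening: -0.0002
gripper_force: 3.5
time: 5.2
tcp_pos: [0.589, 0.1729, 0.0608]
eef_rot: [0.993, 0.122, -0.0, 0.0]
ft_force: [-6.7, -1.5, 11.1]
opening: -0.0002
gripper_force: 6.1
```

Hit the hard stop at 61 mm with 11 N, so the rocker is over. Lifting and checking.

```bash
python3 -m creep '[[0,0,0,0,0,-0.05,0],[0,0,0,0,0,-0.15,0],[0,0,0,0,0,-0.3,0],[0,0,0,0,0,-0.35,0],[0,0,0,0,0,-0.35,0]]'
python3 - <<'E'
from h import *
wrist("w3")
need(0.652,-0.1475,0.13)
E
```

```text
time: 5.7
tcp_pos: [0.5912, 0.1732, 0.1678]
eef_rot: [0.993, 0.122, 0.004, -0.0]
ft_force: [0.2, 0.1, 0.0]
opening: 0.0003
gripper_force: 0.0
turn [ 0.0002 -0.0019  0.    ] shift [-0.0574  1.0866  0.1163] at [0.5896 0.1729 0.1648] t 5.75 q [ 0.2   0.09  1.8  -0.    1.25  1.52] F [-0.7 -0.9 -1. ]
```

View pics/w3.png

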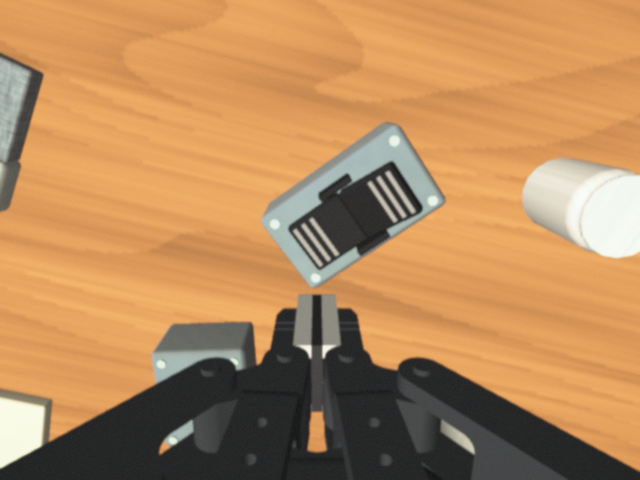

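The picture shows the station unmoved, with the shading of the halves reversed, so the rocker is tipped. Now to the key.

```bash
python3 -m creep '[[0,0,0,-0.01,0.15,0,0],[0,0,0,-0.02,0.3,0,0],[0,0,0,-0.03,0.45,0,0],[0,0,0,-0.04,0.6,0,0],[0,0,0,-0.05,0.75,0,0]]'
python3 -m creep '[[0,0,0,-0.004,0.15,0,0],[0,0,0,-0.007,0.28,0,0],[0,0,0,-0.007,0.337,0.05,0],[0,0,0,-0.007,0.337,0.15,0],[0,0,0,-0.007,0.337,0.2,0]]'
python3 - <<'E'
from h import *
wrist("w4")
need(0.652,-0.1475,0.064)
E
```

```text
time: 6.25
tcp_pos: [0.6273, -0.0506, 0.1601]
eef_rot: [0.993, 0.122, -0.002, -0.001]
ft_force: [0.6, 0.1, -0.1]
opening: 0.0003
gripper_force: 0.0
time: 6.75
tcp_pos: [0.6482, -0.147, 0.0975]
eef_rot: [0.993, 0.122, -0.004, -0.002]
ft_force: [-0.3, -0.4, -1.2]
opening: -0.0001
gripper_force: 0.0
turn [-0.0042  0.0065  0.    ] shift [0.0163 0.0096 0.1037] at [ 0.6469 -0.146   0.0952] t 6.8 q [-0.3   0.27  1.72  0.    1.16  1.02] F [-1.9 -0.2 -2.5]
```

View pics/w4.png

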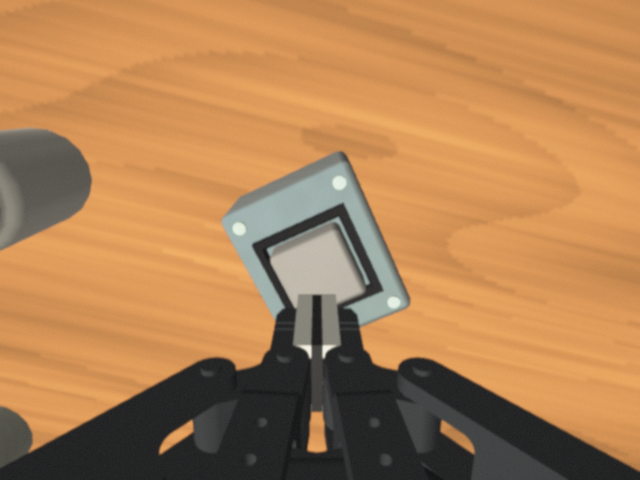

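The fingers are over the key (top centre about (318,270)). Now press.

```bash
python3 -m creep '[[0,0,0,0.012,0.01,0.04,0],[0,0,0,0.012,0.01,0.08,0],[0,0,0,0.012,0.01,0.1,0],[0,0,0,0.012,0.01,0.115,0],[0,0,0,0.012,0.01,0.12,0]]'
python3 -m creep '[[0,0,0,0,0,0.005,0],[0,0,0,0,0,0.007,0],[0,0,0,0,0,0.01,0],[0,0,0,0,0,0.012,0],[0,0,0,0,0,0.012,0]]'
```

```text
time: 7.3
tcp_pos: [0.6555, -0.1494, 0.0674]
eef_rot: [0.992, 0.122, -0.0, 0.0]
ft_force: [-0.4, -0.3, -0.4]
opening: 0.0
gripper_force: 0.0
time: 7.8
tcp_pos: [0.6555, -0.1498, 0.064]
eef_rot: [0.993, 0.122, 0.0, 0.0]
ft_force: [-0.1, -0.0, -0.5]
opening: 0.0
gripper_force: 0.0
```

```bash
python3 -m creep '[[0,0,0,-0.01,-0.005,0.006,0],[0,0,0,-0.01,-0.005,0.012,0],[0,0,0,-0.01,-0.005,0.018,0],[0,0,0,-0.01,-0.005,0.024,0],[0,0,0,-0.01,-0.005,0.024,0]]'
python3 -m creep '[[0,0,0,0,0,0.003,0],[0,0,0,0,0,0.006,0],[0,0,0,0,0,0.006,0],[0,0,0,0,0,0.006,0],[0,0,0,0,0,0.006,0]]'
```

```text
time: 8.3
tcp_pos: [0.6527, -0.1491, 0.0571]
eef_rot: [0.993, 0.122, 0.0, 0.0]
ft_force: [1.6, -0.3, 3.0]
opening: 0.0001
gripper_force: 0.8
time: 8.8
tcp_pos: [0.6527, -0.1492, 0.057]
eef_rot: [0.993, 0.122, 0.0, 0.0]
ft_force: [-2.7, 0.0, 10.4]
opening: 0.0
gripper_force: 5.4
```

Hard stop at 57.0 mm with 10 N, so the key is fully in. Lifting.

```bash
python3 -m creep '[[0,0,0,0,0,-0.03,0],[0,0,0,0,0,-0.1,0],[0,0,0,0,0,-0.2,0],[0,0,0,0,0,-0.25,0],[0,0,0,0,0,-0.25,0]]'
python3 - <<'E'
from h import *
need(0.437,-0.267,0.1)
E
```

```text
time: 9.3
tcp_pos: [0.6534, -0.1493, 0.1325]
eef_rot: [0.993, 0.122, 0.002, 0.001]
ft_force: [0.1, -0.8, -0.5]
opening: -0.0001
gripper_force: 0.0
turn [ 0.0013 -0.0021  0.    ] shift [-0.7953  0.2056  0.1062] at [ 0.6534 -0.1493  0.1325] t 9.3 q [-0.3   0.24  1.69  0.    1.21  1.02] F [ 0.1 -0.8 -0.5]
```

```bash
python3 -m creep '[[0,0,0,-0.16,0.04,0,0],[0,0,0,-0.32,0.08,0,0],[0,0,0,-0.48,0.12,0,0],[0,0,0,-0.64,0.16,0,0],[0,0,0,-0.79,0.205,0,0]]'
python3 -m creep '[[0,0,0,0,0,0,0],[0,0,0,0,0,0.04,0],[0,0,0,0,0,0.08,0],[0,0,0,0,0,0.08,0],[0,0,0,0,0,0.08,0]]'
python3 - <<'E'
from h import *
import cv2
wrist("w5")
need(0.437,-0.267,0.08)
cv2.imwrite("pics/side5.png",cv2.resize(capture("side")[180:440,220:440],None,fx=2.3,fy=2.3))
E
```

```text
time: 9.8
tcp_pos: [0.4342, -0.2656, 0.1276]
eef_rot: [0.992, 0.122, -0.001, -0.001]
ft_force: [0.5, 0.0, 1.0]
opening: 0.0001
gripper_force: 0.0
time: 10.3
tcp_pos: [0.4374, -0.265, 0.1045]
eef_rot: [0.992, 0.123, -0.001, -0.001]
ft_force: [-1.3, 0.9, 0.2]
opening: -0.0001
gripper_force: 0.0
turn [-0.0006  0.0005  0.    ] shift [-0.0036  0.0048  0.0843] at [ 0.4377 -0.2653  0.1053] t 10.35 q [-0.65 -0.07  2.07  0.    1.14  0.67] F [-0.4  0.  -0.3]
```

View pics/side5.png

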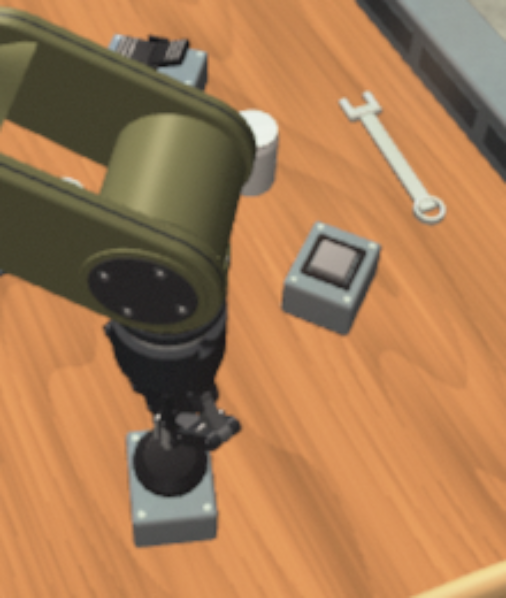

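The side view shows the key sunk in its collar, the rocker over, and the hand above the mushroom. Pressing it.

```bash
python3 -m creep '[[0,0,0,-0.003,0.004,0.04,0],[0,0,0,-0.003,0.004,0.07,0],[0,0,0,-0.003,0.004,0.08,0],[0,0,0,-0.003,0.004,0.085,0],[0,0,0,-0.003,0.004,0.085,0]]'
python3 -m creep '[[0,0,0,0,0,0.006,0],[0,0,0,0,0,0.012,0],[0,0,0,0,0,0.018,0],[0,0,0,0,0,0.022,0],[0,0,0,0,0,0.022,0]]'
```

```text
time: 10.9
tcp_pos: [0.4365, -0.2674, 0.0802]
eef_rot: [0.993, 0.122, -0.0, -0.0]
ft_force: [0.8, 0.8, -0.2]
opening: -0.0001
gripper_force: 0.0
time: 11.4
tcp_pos: [0.4369, -0.2677, 0.0742]
eef_rot: [0.993, 0.122, 0.0, 0.0]
ft_force: [-0.9, 0.6, 4.2]
opening: -0.0004
gripper_force: 2.0
```

```bash
python3 -m creep '[[0,0,0,0,0,0.004,0],[0,0,0,0,0,0.007,0],[0,0,0,0,0,0.007,0],[0,0,0,0,0,0.007,0],[0,0,0,0,0,0.007,0]]'
python3 -m creep '[[0,0,0,0,0,-0.03,0],[0,0,0,0,0,-0.1,0],[0,0,0,0,0,-0.22,0],[0,0,0,0,0,-0.35,0],[0,0,0,0,0,-0.45,0]]'
python3 -m creep '[[0,0,0,0,0,-0.1,0],[0,0,0,0,0,-0.1,0],[0,0,0,0,0,-0.1,0],[0,0,0,0,0,-0.1,0],[0,0,0,0,0,-0.1,0]]'
python3 - <<'E'
from workcell import *
import cv2
cv2.imwrite("pics/end.png",capture("scene")[140:340,200:470])
cv2.imwrite("pics/end.png",cv2.resize(cv2.imread("pics/end.png"),None,fx=2.9,fy=2.9))
E
```

```text
time: 11.9
tcp_pos: [0.437, -0.2678, 0.0728]
eef_rot: [0.993, 0.122, 0.0, 0.0]
ft_force: [-2.4, 1.9, 8.7]
opening: -0.0001
gripper_force: 4.2
time: 12.4
tcp_pos: [0.4367, -0.2674, 0.2086]
eef_rot: [0.993, 0.122, 0.0, 0.0]
ft_force: [0.2, 0.2, 0.4]
opening: 0.0001
gripper_force: 0.0
time: 12.9
tcp_pos: [0.4358, -0.2668, 0.2345]
eef_rot: [0.993, 0.122, -0.001, -0.001]
ft_force: [0.1, -0.0, 0.5]
opening: 0.0005
gripper_force: 0.0
```

View pics/end.png

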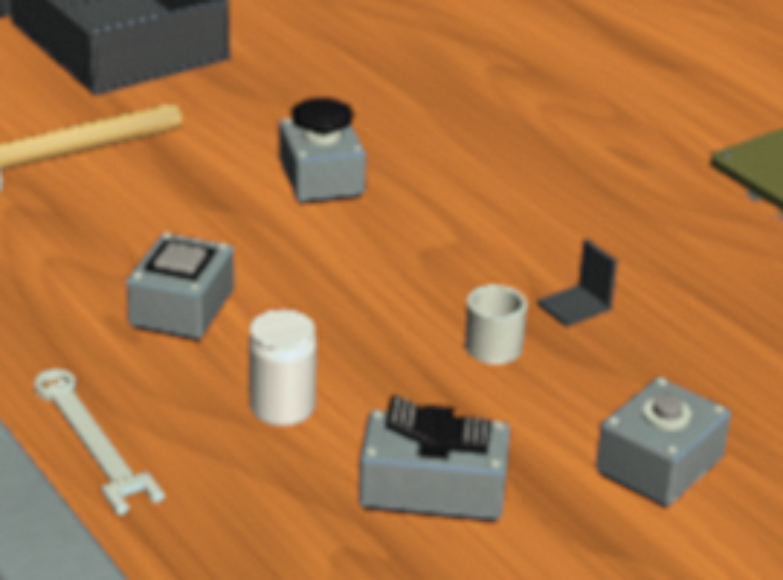

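The final picture shows the rocker tipped over, the key sunk, the mushroom back up, and nothing else moved.

```bash
python3 -c "from workcell import *;print(close_job())"
```

```text
the job is handed in; nothing more can be done
None
```

The job is handed in: the rocker was tipped over, then the key pushed in, then the mushroom pressed and let back up, each to its hard stop; the small button was not touched and nothing else looks moved in the last picture, though the hand-in returned no verdict.

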